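Twist the rinse canister home and hang the parts basket

TASK

Load the rinse station: put the closed rinse canister upright into the sprung round holder and twist it as you press so that it works down past the spring plungers until it sits fully home on the holder's floor. Do not force it: the sprung holder must never be pushed down more than a few millimetres on its spring. Then hang the parts basket by its wire handle on the station's hook, let go, and leave the loupe, the loupe case, the oil stand and the parts tray where they are.

Things in the scene. Friction and masses are not known exactly. Their poses are not given: they have to be found in the camera images.
- station: grey base plate, 120 x 220 x 12 mm, fixed, carrying the sprung round holder (centre 60 mm to its +y) and the hook post (70 mm to its -y). Origin: middle of the plate's underside, 2 mm above the bench. Its x axis points away from the robot at yaw 0, z up. The post (8 mm thick wire) stands 45 mm to +x of the plate's middle, 127 mm high; from its top the hook wire runs forward to -x.
- cup_floor (a point): middle of the holder's inner floor, where the canister's underside must come to rest, 32 mm above the bench; it sinks with the sprung holder. The aluminium holder has a round wall 65 mm wide inside, 75 mm outside, rising 30 mm above this floor; four brass screws stand out to 48 mm from its axis. z is up, x and y as the station's.
- cup_head (a joint): how far the sprung holder is pushed down on its spring, m; 0 at rest. It begins to sink at about 5 N (3 N with the canister in it) and then sinks 1 mm per 2 N; more than 0.006 counts as forced. A canister pressed home makes it sink too, and it springs back when released.
- canister_mid (a point): closed steel canister with a blue ribbed cap, round, 87 mm tall, 0.15 to 0.31 kg. This point is on its axis half-way up, 43.5 mm above its underside; z is its upward axis. Body 61 mm in diameter, foot tapered to 54 mm over the lowest 10 mm.
- basket_grip (a point): orange grip block on top of the parts basket, 24 mm (x) x 14 mm (y) x 36 mm (z), 84 to 120 mm above the basket's underside; this point lies in it, 105 mm above the underside. Grip it across its 14 mm, along the basket's y. The basket is a steel cup 58 mm wide and 33 mm high with a stiff wire bail; total height 120 mm, about 0.12 kg.
- basket_bar (a point): middle of the 6 mm thick top bar of the basket's wire bail, 75 mm above the basket's underside and 30 mm below basket_grip; the bar runs 43 mm along the basket's y. Beneath it is an open window 51 mm wide and 39 mm high, down to the basket's rim; the hook goes through it along x.
- hook_saddle (a point): point in the dip of the hook where the bar's middle comes to rest, 122 mm above the bench. The 8 mm thick hook wire runs along the station's x beneath this point (its top 3 mm below the point); it comes from the post 55 mm to +x, and rises to a red ball tip 24 mm to -x whose top is 11 mm above this point. Axes as the station's.
- loupe: black eyeglass loupe, 32 mm wide, 28 mm high; bystander; origin under its centre
- loupe_case: black oval case, 44 x 54 x 20 mm; bystander; origin under its centre
- oil_stand: black oil stand with three capped cups, 37 x 78 x 20 mm; bystander; origin under its centre
- parts_tray: blue round compartment tray, 93 mm wide, 15 mm high; bystander; origin under its centre
- plunger_ring (a point): on the holder's axis, 20 mm above its floor, level with four brass spring plungers whose round ends stand 28.5 mm from the axis and yield outward. They touch the canister from 16 mm above home. Pressed straight down they hold it with over 20 N, too much; while it turns evenly (1.3 rad over 18 mm, either way) about 10 N takes it down, and less if it is turned to and fro in more strokes.
- cap_mid (a point): middle of the canister's ribbed blue cap, on its axis, 74 mm above the underside; the place to grip it. The cap is 59 mm in diameter and 26 mm high, flush with the canister's top, and does not turn on the body.

How it is judged:
By the outcome, as a careful person would: the job done as asked, in the order asked, and still so for the second after the job is handed in, with the robot touching nothing.
It also fails if it takes over 70 s, if anything falls off the work surface, if the arm or the gripper's body presses on something with over 40 N, if the wrist force passes 120 N, or if a joint passes its speed limit or range.

ROBOT

A 6-joint arm with a two-finger parallel gripper is mounted at the origin on a cart in front of the work surface, level with it; the furniture and walls round the work are solid. World frame = base frame: x ahead of the robot, y to its left, z up, the work surface at z = 0. Lengths are in mm, angles in rad, forces in N, time in s.
With the tool pointing down it reaches from about 325 to 1000 mm from the base axis. Payload 5.1 kg.
Tool frame: the origin (TCP) lies at the very end of the fingers, on their centre line; the grasp point (between the pads) lies 19 mm behind it; z points along the fingers, y is the line along which they close (so a half turn about z gives the same grasp; the last joint's range is limited). The gripper opens to 85 mm and grips with 20 to 120 N. Pads are 22 mm wide; open, the fingers measure 114 mm over their backs; the gripper's body (76 mm by 85 mm) begins 54 mm behind the grasp point. The pads swing forward as they close: fully open they stand 13 mm farther back than shut.
Start: joints at [-1.368, 0.124, 1.65, -0, 1.367, -0.083], TCP at [183.219, -623.631, 231.322] pointing down, gripper open.
Joint ranges: [-2.61, 2.61], [-1.02, 2.33], [0.03, 2.71], [-1.35, 4.49], [0.32, 2.68], [-2.91, 2.91]. Speed limits (rad/s): [2.57, 2.57, 3.14, 3.14, 3.14, 3.14].

INTERFACE

Orientations are given as a 3x3 rotation matrix whose columns are the frame's x, y, z axes.
In Python, from bench import manip, snapshot, get_calibration, ticket gives the robot as it stands.
- The arm moves only by the shell command python3 -m creep 'ROWS'. ROWS is JSON, a list of rows, each an object of numbers: "grip": the opening, from 0 (shut) to 1 (fully open); "dx", "dy", "dz": the shift along the world's x, y, z in m; "ax", "ay", "az": the turn, a rotation vector about the world's x, y, z in rad. In form: [{"grip": .., "dx": .., "dy": .., "dz": .., "ax": .., "ay": .., "az": ..}, ...]. A call has 1 to 20 rows; each row is the pose to reach, as a shift and turn from the pose commanded when the call began; what a row does not reach only later rows make up. A row lasts 1/10 s, in which the tool goes at most 50 mm and 8.59 degrees, less where a joint would pass 70% of its speed; a pose out of reach is approached as far as the arm can. A call with a gripper value outside its range is refused whole. The fingers move at their own pace and stop on an object; the grip force is fixed at half the most. Time passes only in rows, so rows that repeat a pose let the fingers close. It gives the time, the measured TCP pose, the force, the opening and the grip force at its end, in the units of the state.
- manip.sense(): the state, without advancing time (a new reading comes with each control period).
- snapshot(name): name is "side" or "top"; returns (picture, depth): 480x640x3 uint8, red, green, blue; 480x640 float32, mm along the optical axis (not along the pixel's ray), 0 where there is no reading.
- get_calibration(name): a dict with "fx", "fy", "cx", "cy" (pixels), "distortion" ([k1, k2, p1, p2, k3] as OpenCV has them; the pictures are not rectified), "xyz" and "rotation" of the camera in the world. Camera axes: x right, y up, looking along -z (the intrinsics and any distortion apply to the point x, -y, -z); pixel columns grow to the right and rows downward; lengths in mm; the calibration is good to about 2 mm. A picture is of the moment at which its call begins. get_calibration takes no time and is no camera call.
- ticket.sign_off(): hands the job in; it is judged then, once.
The state is a dict: "t": time; "joint_pos": joint angles; "qvel": joint speeds; "effort": joint torques, N m; "position": TCP position; "eef_rot": TCP orientation; "wrist_force": force on the tool from outside, world axes, zero at the start; "wrist_torque": the same for the moment, N m; "grip_width": finger opening in mm; "grip_force": force on a finger pad.
Only numpy, scipy, OpenCV 4.12 (cv2) and the standard library are available. Lean on these libraries where they do the work, as an engineer would, in place of code of your own. Each camera call takes 0.05 s, during which the arm holds its last target. There are 200 camera calls.

## Working session

There is one attempt and no reset: what is moved stays moved. The work goes in short steps, Python scripts to look and compute and a shell command to move; the robot and the scene stay as the last step left them, time stands still between calls to the robot, and variables do not carry over. Pictures are saved under pics/ and viewed, at most 10 in all, crops included, and the job is handed in when it is done.

```bash
ls; mkdir -p pics
cat > h.py <<'E'
import numpy as np, cv2
from bench import manip, snapshot, get_calibration, ticket
def K(c): return np.array([[c['fx'],0,c['cx']],[0,c['fy'],c['cy']],[0,0,1.]])
def ray(name,uv):
    c=get_calibration(name); uv=np.array(uv,float).reshape(-1,1,2)
    p=cv2.undistortPoints(uv,K(c),np.array(c['distortion'],float)).reshape(-1,2)
    d=np.c_[p[:,0],-p[:,1],-np.ones(len(p))]@np.array(c['rotation']).T
    return np.array(c['xyz'],float),d
def onz(name,uv,z):
    o,d=ray(name,uv); return o+d*((z-o[2])/d[:,2])[:,None]
def cloud(name,depth):
    v,u=np.mgrid[0:480,0:640]; o,d=ray(name,np.c_[u.ravel(),v.ravel()])
    P=o+d*depth.reshape(-1,1); P[depth.ravel()==0]=np.nan
    return P.reshape(480,640,3)
def shot(name,tag):
    p,d=snapshot(name); cv2.imwrite(f'pics/{tag}.png',p[:,:,::-1]); np.savez(f'pics/{tag}.npz',p=p,d=d); return p,d
E
python3 - <<'E'
from h import *
for n in ('top','side'):
    shot(n,n+'0'); c=get_calibration(n); print(n,{k:np.round(v,3).tolist() for k,v in c.items()})
s=manip.sense(); print(s)
E
```

```text
pics
top {'fx': 490.99, 'fy': 490.99, 'cx': 318.008, 'cy': 233.954, 'distortion': [-0.023, 0.0, 0.0, 0.0, 0.0], 'xyz': [417.881, -154.68, 1009.341], 'rotation': [[-0.012, 0.991, -0.137], [-1.0, -0.015, -0.021], [-0.023, 0.136, 0.99]]}
side {'fx': 437.702, 'fy': 437.702, 'cx': 314.751, 'cy': 240.858, 'distortion': [-0.026, 0.0, 0.0, 0.0, 0.0], 'xyz': [23.2, 577.672, 455.748], 'rotation': [[-0.828, 0.188, -0.528], [-0.561, -0.3, 0.772], [-0.013, 0.935, 0.353]]}
{'t': 0.1, 'joint_pos': array([-1.36760829e+00,  1.24460467e-01,  1.65155373e+00, -2.60785524e-06,
        1.36749328e+00, -8.25909236e-02]), 'qvel': array([-0.00088621, -0.00149221, -0.00384538, -0.00042209, -0.0015336 ,
       -0.00015182]), 'effort': array([ 1.92824277e-04, -4.24932575e+01, -3.66653395e+01, -3.17536683e-05,
        3.96937990e-03, -6.32184566e-06]), 'position': array([ 183.1026013 , -623.09734652,  230.15299178]), 'eef_rot': array([[ 9.59442232e-01,  2.81905041e-01, -3.88898502e-04],
       [ 2.81905266e-01, -9.59440413e-01,  1.87491337e-03],
       [ 1.55422590e-04, -1.90850360e-03, -9.99998167e-01]]), 'wrist_force': array([ 0.65491327, -0.25410429, -0.44572007]), 'wrist_torque': array([-0.01010908, -0.00143497,  0.0337395 ]), 'grip_force': 0.0, 'grip_width': 85.36432827070702}
```

View pics/top0.png

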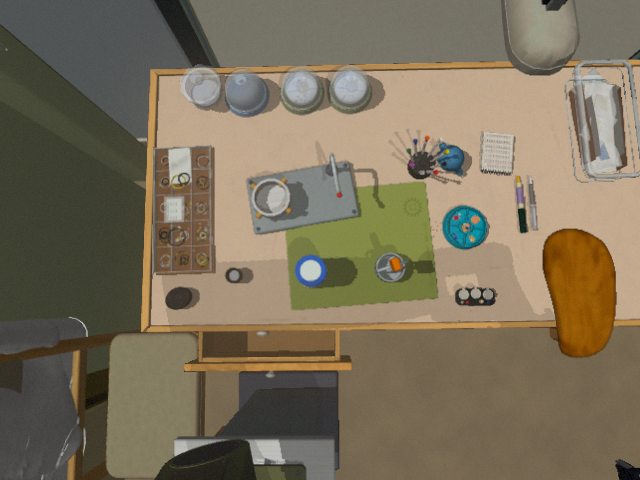

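View pics/side0.png

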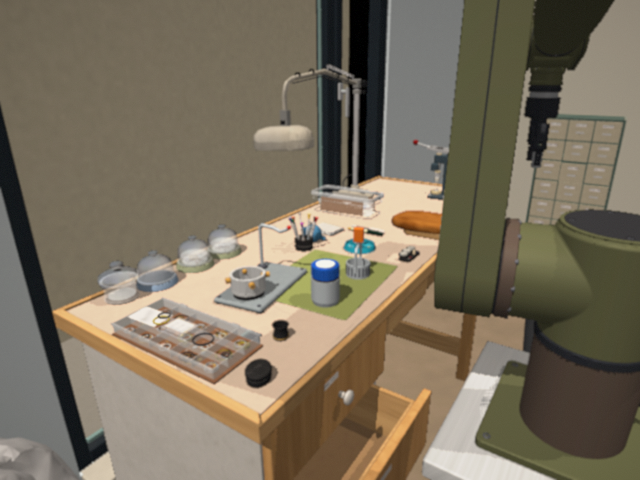

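The top view (up = +x, left = +y) shows the holder at (270,197), the hook post at (333,160) with its red ball at (339,195), the canister at (311,271) and the basket grip at (397,265). The side view shows the same layout, with everything standing upright.

```bash
cat > meas.py <<'E'
from h import *
f=np.load('pics/top0.npz'); p,d=f['p'],f['d']; P=cloud('top',d); hsv=cv2.cvtColor(p,cv2.COLOR_RGB2HSV)
X,Y,Z=P[...,0],P[...,1],P[...,2]
def box(u0,v0,u1,v1):
    m=np.zeros((480,640),bool); m[v0:v1,u0:u1]=1; return m
def fitc(xy):
    A=np.c_[2*xy,np.ones(len(xy))]; s=np.linalg.lstsq(A,(xy**2).sum(1),rcond=None)[0]; return s[:2],np.sqrt(s[2]+s[:2]@s[:2])
def circ(m,z,nm):
    c=max(cv2.findContours(m.astype('u1'),cv2.RETR_EXTERNAL,cv2.CHAIN_APPROX_NONE)[0],key=cv2.contourArea)
    w=onz('top',c.reshape(-1,2)+0.0,z)[:,:2]; ce,r=cv2.minEnclosingCircle(w.astype('f4')); print(nm,'fit',fitc(w),'enc',ce,r)
H,S,V=cv2.split(hsv)
blue=(H>100)&(H<130)&(S>120)&box(285,245,340,295)
print('blue z',np.nanpercentile(Z[blue],[5,50,95]))
m=cv2.morphologyEx(((Z>80)&(Z<95)&box(285,245,340,295)).astype('u1'),cv2.MORPH_OPEN,np.ones((3,3)))
circ(m,87,'can top'); circ(cv2.morphologyEx(blue.astype('u1'),cv2.MORPH_CLOSE,np.ones((5,5))),87,'can blue')
m=(Z>54)&(Z<70)&box(245,170,300,225); print('holder z',np.nanmedian(Z[m]),m.sum()); circ(cv2.morphologyEx(m.astype('u1'),cv2.MORPH_OPEN,np.ones((3,3))),62,'holder')
m=(Z>5)&(Z<22)&box(235,150,370,245); xy=P[m][:,:2].astype('f4'); print('plate z',np.nanmedian(Z[m]),cv2.minAreaRect(xy))
c=max(cv2.findContours(m.astype('u1'),cv2.RETR_EXTERNAL,cv2.CHAIN_APPROX_NONE)[0],key=cv2.contourArea); r=cv2.minAreaRect(onz('top',c.reshape(-1,2),14)[:,:2].astype('f4'));print('plate contour',r,cv2.boxPoints(r))
red=((H<6)|(H>172))&(S>140)&(V>90)&box(325,180,350,210); v,u=np.nonzero(red); print('red',red.sum(),u.mean(),v.mean(),onz('top',[[u.mean(),v.mean()]],129),np.nanmax(Z[red]))
o=(H>6)&(H<18)&(S>170)&box(375,245,415,290); v,u=np.nonzero(o); print('orange',o.sum(),u.min(),u.max(),v.min(),v.max(),np.nanpercentile(Z[o],[5,50,95]))
m=o&(Z>112); print(m.sum(), np.nanmean(P[m],0)); print('rect',cv2.minAreaRect(P[m][:,:2].astype('f4')))
m=(Z>25)&(Z<40)&box(370,245,415,290); circ(cv2.morphologyEx(m.astype('u1'),cv2.MORPH_CLOSE,np.ones((9,9))),33,'basket rim')
# post/hook
m=(Z>95)&(Z<140)&box(320,140,350,210); print('hook',m.sum()); print(np.round(P[m][::4],0).tolist())
big=cv2.resize(p[140:300,240:420],None,fx=4,fy=3.75,interpolation=cv2.INTER_CUBIC); cv2.imwrite('pics/crop.png',big[:,:,::-1])
E
python3 meas.py
```

```text
blue z [86.34789275 89.41994272 92.36636115]
can top fit (array([ 477.51487871, -120.94692842]), np.float64(28.592540882209875)) enc (477.15582275390625, -121.27389526367188) 29.688688278198242
can blue fit (array([ 476.64872441, -120.1895433 ]), np.float64(28.170056834517922)) enc (476.66400146484375, -120.14407348632812) 29.068361282348633
holder z 61.102788044749786 489
holder fit (array([628.18242939, -41.56122014]), np.float64(33.74045432319162)) enc (634.8702392578125, -40.073387145996094) 40.698463439941406
plate z 14.289222213913831 ((636.0702514648438, -103.87051391601562), (274.0354919433594, 200.27867126464844), 89.12781524658203)
plate contour ((631.01708984375, -101.84750366210938), (125.97970581054688, 217.57870483398438), 9.291865348815918) [[ 551.2882      -4.6561937]
 [ 586.4193    -219.37996  ]
 [ 710.746     -199.03882  ]
 [ 675.61487     15.684952 ]]
red 16 339.0 194.5 [[ 611.58402341 -175.55223832  129.        ]] 134.88806317970034
orange 107 390 400 257 270 [109.25620056 121.6346444  124.05727   ]
97 [ 483.98708262 -275.11634144  121.39251399]
rect ((484.1909179
[... 629 characters left out ...]
.0], [656.0, -171.0, 129.0], [655.0, -169.0, 125.0], [652.0, -169.0, 128.0], [651.0, -169.0, 128.0], [650.0, -169.0, 124.0], [647.0, -169.0, 126.0], [646.0, -169.0, 122.0], [645.0, -167.0, 122.0], [644.0, -174.0, 122.0], [643.0, -174.0, 121.0], [642.0, -174.0, 118.0], [639.0, -174.0, 121.0], [638.0, -174.0, 119.0], [635.0, -174.0, 120.0], [633.0, -172.0, 121.0], [630.0, -172.0, 125.0], [628.0, -172.0, 127.0], [627.0, -172.0, 124.0], [626.0, -170.0, 120.0], [626.0, -178.0, 121.0], [623.0, -178.0, 123.0], [620.0, -178.0, 127.0], [618.0, -177.0, 130.0], [616.0, -177.0, 131.0], [613.0, -175.0, 135.0], [612.0, -172.0, 130.0], [612.0, -179.0, 133.0], [610.0, -175.0, 131.0], [608.0, -174.0, 131.0]]
```

View pics/crop.png

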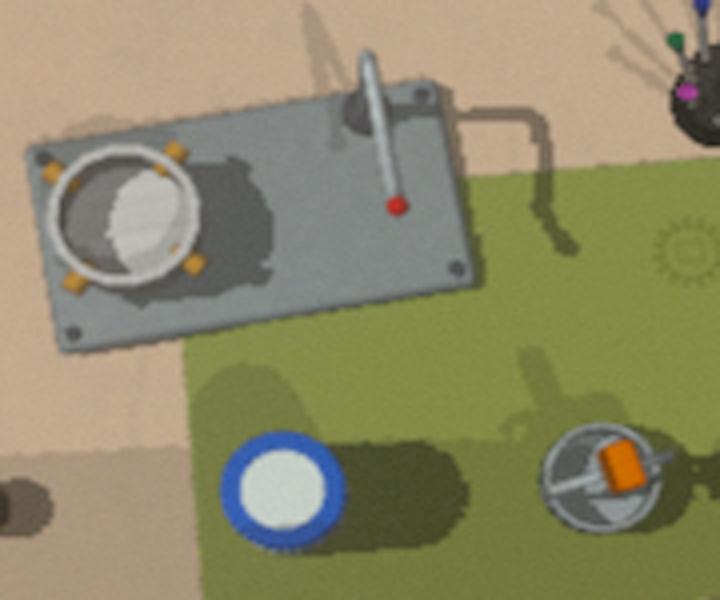

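The crop shows the plate yawed about +9° and the basket about +17°. The holder rim is centred near pixel (271,197.6). I'll refine the holder and move over the canister at the same time, since the tool's yaw already suits both.

```bash
python3 - <<'E'
from h import *
f=np.load('pics/top0.npz'); p,d=f['p'],f['d']; hsv=cv2.cvtColor(p,cv2.COLOR_RGB2HSV)
print(onz('top',[[271.1,197.6]],62))
g=cv2.GaussianBlur(p,(0,0),.7).astype(float).mean(2)
# outer rim edge: radial search for the last bright->dark fall, then robust ellipse/circle on z=62
pts=[]
for a in np.arange(0,2*np.pi,.05):
    r=np.arange(14,23,.1); u=271.1+r*np.cos(a); v=197.6+r*np.sin(a)
    s=cv2.remap(g.astype('f4'),u.astype('f4')[None],v.astype('f4')[None],cv2.INTER_LINEAR)[0]
    k=np.argmax(s); j=k+np.argmin(np.gradient(s)[k:k+25]); pts.append((u[j],v[j],u[k],v[k]))
pts=np.array(pts)
for q,z in ((pts[:,:2],62),(pts[:,2:],62)):
    w=onz('top',q,z)[:,:2]; keep=np.ones(len(w),bool)
    for _ in range(6):
        A=np.c_[2*w,np.ones(len(w))]; s=np.linalg.lstsq(A[keep],(w[keep]**2).sum(1),rcond=None)[0]; R=np.sqrt(s[2]+s[:2]@s[:2]); e=np.abs(np.hypot(*(w-s[:2]).T)-R); keep=e<max(1.5,np.median(e)*1.5)
    print(s[:2],R,keep.sum())
E
python3 -m creep '[{"grip":1,"dx":0.15,"dy":0.25,"dz":0},{"grip":1,"dx":0.2938,"dy":0.503,"dz":0},{"grip":1,"dx":0.2938,"dy":0.503,"dz":0},{"grip":1,"dx":0.2938,"dy":0.503,"dz":0},{"grip":1,"dx":0.2938,"dy":0.503,"dz":0},{"grip":1,"dx":0.2938,"dy":0.503,"dz":0},{"grip":1,"dx":0.2938,"dy":0.503,"dz":0},{"grip":1,"dx":0.2938,"dy":0.503,"dz":0},{"grip":1,"dx":0.2938,"dy":0.503,"dz":0},{"grip":1,"dx":0.2938,"dy":0.503,"dz":0},{"grip":1,"dx":0.2938,"dy":0.503,"dz":0},{"grip":1,"dx":0.2938,"dy":0.503,"dz":0},{"grip":1,"dx":0.2938,"dy":0.503,"dz":0},{"grip":1,"dx":0.2938,"dy":0.503,"dz":0},{"grip":1,"dx":0.2938,"dy":0.503,"dz":0},{"grip":1,"dx":0.2938,"dy":0.503,"dz":0},{"grip":1,"dx":0.2938,"dy":0.503,"dz":0}]'
```

```text
[[622.42502829 -43.16707637  62.        ]]
[624.25723389 -41.5168136 ] 37.8830696305326 116
[624.56112054 -40.83581543] 34.98968472561598 117validation failed for argument at $[0]...
```

```bash
python3 -m creep '[{"grip":1.0,"dx":0.15,"dy":0.25,"dz":0.0,"ax":0.0,"ay":0.0,"az":0.0},{"grip":1.0,"dx":0.294,"dy":0.503,"dz":0.0,"ax":0.0,"ay":0.0,"az":0.0},{"grip":1.0,"dx":0.294,"dy":0.503,"dz":0.0,"ax":0.0,"ay":0.0,"az":0.0},{"grip":1.0,"dx":0.294,"dy":0.503,"dz":0.0,"ax":0.0,"ay":0.0,"az":0.0},{"grip":1.0,"dx":0.294,"dy":0.503,"dz":0.0,"ax":0.0,"ay":0.0,"az":0.0},{"grip":1.0,"dx":0.294,"dy":0.503,"dz":0.0,"ax":0.0,"ay":0.0,"az":0.0},{"grip":1.0,"dx":0.294,"dy":0.503,"dz":0.0,"ax":0.0,"ay":0.0,"az":0.0},{"grip":1.0,"dx":0.294,"dy":0.503,"dz":0.0,"ax":0.0,"ay":0.0,"az":0.0},{"grip":1.0,"dx":0.294,"dy":0.503,"dz":0.0,"ax":0.0,"ay":0.0,"az":0.0},{"grip":1.0,"dx":0.294,"dy":0.503,"dz":0.0,"ax":0.0,"ay":0.0,"az":0.0},{"grip":1.0,"dx":0.294,"dy":0.503,"dz":0.0,"ax":0.0,"ay":0.0,"az":0.0},{"grip":1.0,"dx":0.294,"dy":0.503,"dz":0.0,"ax":0.0,"ay":0.0,"az":0.0},{"grip":1.0,"dx":0.294,"dy":0.503,"dz":0.0,"ax":0.0,"ay":0.0,"az":0.0},{"grip":1.0,"dx":0.294,"dy":0.503,"dz":0.0,"ax":0.0,"ay":0.0,"az":0.0},{"grip":1.0,"dx":0.294,"dy":0.503,"dz":0.0,"ax":0.0,"ay":0.0,"az":0.0}]'
```

```text
t: 1.6
position: [476.7, -121.2, 231.0]
eef_rot: [[0.96, 0.281, -0.001], [0.281, -0.96, -0.0], [-0.001, -0.0, -1.0]]
wrist_force: [0.5, 0.4, -0.4]
grip_width: 85.4
grip_force: 0.0
```

```bash
python3 -m creep '[{"grip":1.0,"dx":0.0,"dy":0.0005,"dz":-0.05,"ax":0.0,"ay":0.0,"az":0.0},{"grip":1.0,"dx":0.0,"dy":0.0005,"dz":-0.1,"ax":0.0,"ay":0.0,"az":0.0},{"grip":1.0,"dx":0.0,"dy":0.0005,"dz":-0.12,"ax":0.0,"ay":0.0,"az":0.0},{"grip":1.0,"dx":0.0,"dy":0.0005,"dz":-0.135,"ax":0.0,"ay":0.0,"az":0.0},{"grip":1.0,"dx":0.0,"dy":0.0005,"dz":-0.15,"ax":0.0,"ay":0.0,"az":0.0},{"grip":1.0,"dx":0.0,"dy":0.0005,"dz":-0.165,"ax":0.0,"ay":0.0,"az":0.0},{"grip":1.0,"dx":0.0,"dy":0.0005,"dz":-0.175,"ax":0.0,"ay":0.0,"az":0.0},{"grip":1.0,"dx":0.0,"dy":0.0005,"dz":-0.175,"ax":0.0,"ay":0.0,"az":0.0}]'
python3 - <<'E'
from h import *
p,d=shot('side','s1'); cv2.imwrite('pics/s1c.png',cv2.resize(p[200:360,200:420],None,fx=3.5,fy=3.5,interpolation=cv2.INTER_CUBIC)[:,:,::-1])
E
```

```text
t: 2.4
position: [476.7, -120.3, 55.5]
eef_rot: [[0.96, 0.281, -0.001], [0.281, -0.96, 0.001], [-0.001, -0.001, -1.0]]
wrist_force: [-0.0, -0.5, -0.1]
grip_width: 85.7
grip_force: 0.0
```

View pics/s1c.png

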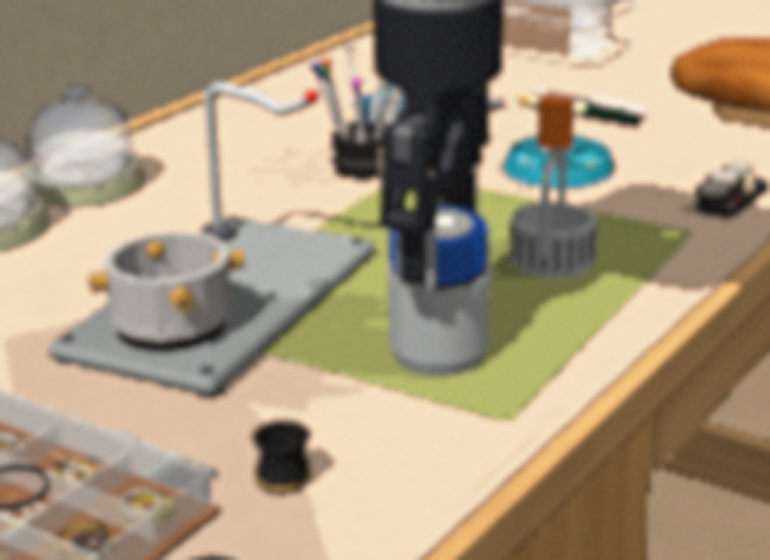

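The open fingers straddle the blue cap (around crop pixel 440,240), and their tips are at mid-cap height. I'll close and lift.

```bash
python3 -m creep '[{"grip":0.0,"dx":0.0,"dy":0.0,"dz":0.0,"ax":0.0,"ay":0.0,"az":0.0},{"grip":0.0,"dx":0.0,"dy":0.0,"dz":0.0,"ax":0.0,"ay":0.0,"az":0.0},{"grip":0.0,"dx":0.0,"dy":0.0,"dz":0.0,"ax":0.0,"ay":0.0,"az":0.0},{"grip":0.0,"dx":0.0,"dy":0.0,"dz":0.0,"ax":0.0,"ay":0.0,"az":0.0},{"grip":0.0,"dx":0.0,"dy":0.0,"dz":0.0,"ax":0.0,"ay":0.0,"az":0.0},{"grip":0.0,"dx":0.0,"dy":0.0,"dz":0.0,"ax":0.0,"ay":0.0,"az":0.0},{"grip":0.0,"dx":0.0,"dy":0.0,"dz":0.0,"ax":0.0,"ay":0.0,"az":0.0},{"grip":0.0,"dx":0.0,"dy":0.0,"dz":0.0,"ax":0.0,"ay":0.0,"az":0.0}]'; python3 -m creep '[{"grip":0.0,"dx":0.0,"dy":0.0,"dz":0.015,"ax":0.0,"ay":0.0,"az":0.0},{"grip":0.0,"dx":0.0,"dy":0.0,"dz":0.04,"ax":0.0,"ay":0.0,"az":0.0},{"grip":0.0,"dx":0.0,"dy":0.0,"dz":0.07,"ax":0.0,"ay":0.0,"az":0.0},{"grip":0.0,"dx":0.0,"dy":0.0,"dz":0.07,"ax":0.0,"ay":0.0,"az":0.0},{"grip":0.0,"dx":0.0,"dy":0.0,"dz":0.07,"ax":0.0,"ay":0.0,"az":0.0}]'
```

```text
t: 3.25
position: [478.2, -120.3, 57.9]
eef_rot: [[0.959, 0.282, 0.002], [0.282, -0.959, -0.001], [0.002, 0.001, -1.0]]
wrist_force: [-1.0, 1.9, 6.3]
grip_width: 57.2
grip_force: 64.0
t: 3.75
position: [477.3, -120.2, 126.3]
eef_rot: [[0.959, 0.282, 0.001], [0.282, -0.959, -0.0], [0.001, 0.001, -1.0]]
wrist_force: [0.2, 1.0, -3.2]
grip_width: 57.5
grip_force: 64.6
```

```bash
python3 -m creep '[{"grip":0.0,"dx":0.0,"dy":0.0,"dz":0.02,"ax":0.0,"ay":0.0,"az":0.0},{"grip":0.0,"dx":0.035,"dy":0.02,"dz":0.02,"ax":0.0,"ay":0.0,"az":0.0},{"grip":0.0,"dx":0.075,"dy":0.04,"dz":0.02,"ax":0.0,"ay":0.0,"az":0.0},{"grip":0.0,"dx":0.115,"dy":0.06,"dz":0.02,"ax":0.0,"ay":0.0,"az":0.0},{"grip":0.0,"dx":0.14,"dy":0.075,"dz":0.02,"ax":0.0,"ay":0.0,"az":0.0},{"grip":0.0,"dx":0.147,"dy":0.0787,"dz":0.02,"ax":0.0,"ay":0.0,"az":0.0},{"grip":0.0,"dx":0.147,"dy":0.0787,"dz":0.02,"ax":0.0,"ay":0.0,"az":0.0},{"grip":0.0,"dx":0.147,"dy":0.0787,"dz":0.01,"ax":0.0,"ay":0.0,"az":0.0},{"grip":0.0,"dx":0.147,"dy":0.0787,"dz":0.01,"ax":0.0,"ay":0.0,"az":0.0}]'
python3 - <<'E'
from h import *
p,d=shot('side','s2'); cv2.imwrite('pics/s2c.png',cv2.resize(p[190:320,180:330],None,fx=5,fy=4.5,interpolation=cv2.INTER_CUBIC)[:,:,::-1])
E
```

```text
t: 4.65
position: [621.7, -41.9, 133.4]
eef_rot: [[0.96, 0.281, -0.005], [0.281, -0.96, 0.001], [-0.005, -0.002, -1.0]]
wrist_force: [-0.8, 0.8, -2.5]
grip_width: 57.4
grip_force: 64.8
```

View pics/s2c.png

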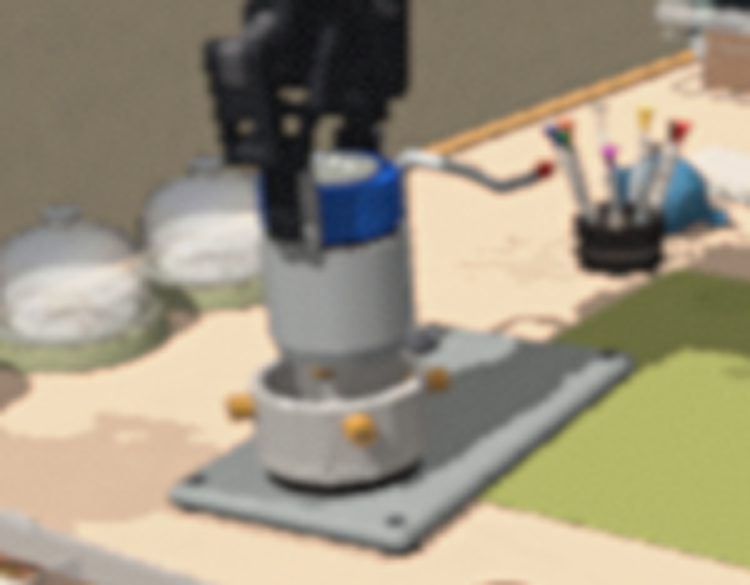

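The canister stands above the holder: body centre at crop column 341, holder centre at 341, so it is aligned across this view. Let me check that the arm has settled, then go down to just above the plungers.

```bash
python3 -m creep '[{"grip":0.0,"dx":0.0,"dy":0.0,"dz":0.0,"ax":0.0,"ay":0.0,"az":0.0},{"grip":0.0,"dx":0.0,"dy":0.0,"dz":0.0,"ax":0.0,"ay":0.0,"az":0.0}]'
python3 - <<'E'
from h import *
for tag,n in (('s3','side'),('t3','top')): shot(n,tag)
p,d=np.load('pics/s3.npz').values(); P=cloud('side',d)
f=np.load('pics/top0.npz'); 
# canister body points in side depth, fit circle radius 30.5 at several heights; holder wall points radius 37.5
from scipy.optimize import least_squares
def fit(m,R,nm):
    q=P[m][:,:2]; 
    r=least_squares(lambda c:np.hypot(q[:,0]-c[0],q[:,1]-c[1])-R,q.mean(0)+[20,-20],loss='soft_l1',f_scale=1.); print(nm,m.sum(),r.x,np.median(abs(r.fun)))
box=np.zeros((480,640),bool); box[190:320,225:270]=1
X,Y,Z=P[...,0],P[...,1],P[...,2]; near=box&(np.hypot(X-624,Y+42)<55)
gray=p.max(2).astype(int)-p.min(2)<40
print(np.nanmin(Z[near]),np.nanmax(Z[near]))
fit(near&gray&(Z>95)&(Z<120)&(p.mean(2)>90),30.5,'can'); fit(near&gray&(Z>36)&(Z<57),37.5,'holder')
E
```

```text
t: 4.9
position: [624.0, -41.9, 136.7]
eef_rot: [[0.96, 0.281, 0.001], [0.281, -0.96, -0.0], [0.001, 0.0, -1.0]]
wrist_force: [0.3, -1.0, -0.7]
grip_width: 57.8
grip_force: 64.8
0.2592786557429463 254.93687424477437
can 324 [622.85301451 -41.95366427] 0.6930501132984368
holder 466 [622.80637816 -40.26481188] 1.9230840758806593
```

```bash
python3 -m creep '[{"grip":0.0,"dx":0.0,"dy":0.0005,"dz":-0.005,"ax":0.0,"ay":0.0,"az":0.0},{"grip":0.0,"dx":0.0,"dy":0.0005,"dz":-0.01,"ax":0.0,"ay":0.0,"az":0.0},{"grip":0.0,"dx":0.0,"dy":0.0005,"dz":-0.014,"ax":0.0,"ay":0.0,"az":0.0},{"grip":0.0,"dx":0.0,"dy":0.0005,"dz":-0.018,"ax":0.0,"ay":0.0,"az":0.0},{"grip":0.0,"dx":0.0,"dy":0.0005,"dz":-0.018,"ax":0.0,"ay":0.0,"az":0.0}]';python3 -m creep '[{"grip":0.0,"dx":0.0,"dy":0.0,"dz":-0.003,"ax":0.0,"ay":0.0,"az":0.0},{"grip":0.0,"dx":0.0,"dy":0.0,"dz":-0.006,"ax":0.0,"ay":0.0,"az":0.0},{"grip":0.0,"dx":0.0,"dy":0.0,"dz":-0.009,"ax":0.0,"ay":0.0,"az":0.0},{"grip":0.0,"dx":0.0,"dy":0.0,"dz":-0.009,"ax":0.0,"ay":0.0,"az":0.0}]'
```

```text
t: 5.5
position: [623.6, -40.8, 117.1]
eef_rot: [[0.959, 0.282, -0.002], [0.282, -0.959, 0.0], [-0.002, -0.001, -1.0]]
wrist_force: [0.1, -0.4, -2.6]
grip_width: 57.6
grip_force: 64.8
t: 5.9
position: [624.1, -40.9, 108.8]
eef_rot: [[0.959, 0.282, -0.0], [0.282, -0.959, -0.0], [-0.0, -0.0, -1.0]]
wrist_force: [-0.5, 0.2, -2.8]
grip_width: 57.8
grip_force: 64.8
```

Nothing touches yet. Next I'll twist while descending slowly.

```bash
python3 -m creep '[{"grip":0.0,"dx":0.0,"dy":0.0,"dz":-0.0005,"ax":0.0,"ay":0.0,"az":0.1},{"grip":0.0,"dx":0.0,"dy":0.0,"dz":-0.001,"ax":0.0,"ay":0.0,"az":0.22},{"grip":0.0,"dx":0.0,"dy":0.0,"dz":-0.0015,"ax":0.0,"ay":0.0,"az":0.34},{"grip":0.0,"dx":0.0,"dy":0.0,"dz":-0.002,"ax":0.0,"ay":0.0,"az":0.46},{"grip":0.0,"dx":0.0,"dy":0.0,"dz":-0.0025,"ax":0.0,"ay":0.0,"az":0.58},{"grip":0.0,"dx":0.0,"dy":0.0,"dz":-0.0025,"ax":0.0,"ay":0.0,"az":0.5},{"grip":0.0,"dx":0.0,"dy":0.0,"dz":-0.003,"ax":0.0,"ay":0.0,"az":0.38},{"grip":0.0,"dx":0.0,"dy":0.0,"dz":-0.0035,"ax":0.0,"ay":0.0,"az":0.26},{"grip":0.0,"dx":0.0,"dy":0.0,"dz":-0.004,"ax":0.0,"ay":0.0,"az":0.14},{"grip":0.0,"dx":0.0,"dy":0.0,"dz":-0.0045,"ax":0.0,"ay":0.0,"az":0.02},{"grip":0.0,"dx":0.0,"dy":0.0,"dz":-0.005,"ax":0.0,"ay":0.0,"az":-0.1},{"grip":0.0,"dx":0.0,"dy":0.0,"dz":-0.0055,"ax":0.0,"ay":0.0,"az":-0.22},{"grip":0.0,"dx":0.0,"dy":0.0,"dz":-0.006,"ax":0.0,"ay":0.0,"az":-0.34}]'
```

```text
t: 7.2
position: [624.8, -41.9, 104.0]
eef_rot: [[0.998, -0.059, 0.002], [-0.059, -0.998, -0.002], [0.002, 0.002, -1.0]]
wrist_force: [-0.5, -3.4, -1.5]
grip_width: 57.3
grip_force: 64.8
```

```bash
python3 -m creep '[{"grip":0.0,"dx":0.0,"dy":-0.0007,"dz":-0.0005,"ax":0.0,"ay":0.0,"az":-0.12},{"grip":0.0,"dx":0.0,"dy":-0.0007,"dz":-0.001,"ax":0.0,"ay":0.0,"az":-0.24},{"grip":0.0,"dx":0.0,"dy":-0.0007,"dz":-0.001,"ax":0.0,"ay":0.0,"az":-0.16},{"grip":0.0,"dx":0.0,"dy":-0.0007,"dz":-0.0015,"ax":0.0,"ay":0.0,"az":-0.04},{"grip":0.0,"dx":0.0,"dy":-0.0007,"dz":-0.002,"ax":0.0,"ay":0.0,"az":0.08},{"grip":0.0,"dx":0.0,"dy":-0.0007,"dz":-0.0025,"ax":0.0,"ay":0.0,"az":0.2},{"grip":0.0,"dx":0.0,"dy":-0.0007,"dz":-0.003,"ax":0.0,"ay":0.0,"az":0.32},{"grip":0.0,"dx":0.0,"dy":-0.0007,"dz":-0.0035,"ax":0.0,"ay":0.0,"az":0.44},{"grip":0.0,"dx":0.0,"dy":-0.0007,"dz":-0.004,"ax":0.0,"ay":0.0,"az":0.56},{"grip":0.0,"dx":0.0,"dy":-0.0007,"dz":-0.0045,"ax":0.0,"ay":0.0,"az":0.68}]'
```

```text
t: 8.2
position: [625.5, -41.5, 100.9]
eef_rot: [[0.808, 0.589, 0.003], [0.589, -0.808, 0.0], [0.003, 0.002, -1.0]]
wrist_force: [-1.8, 0.3, 4.2]
grip_width: 57.0
grip_force: 65.3
```

```bash
python3 -m creep '[{"grip":0.0,"dx":-0.0005,"dy":0.0,"dz":0.0,"ax":0.0,"ay":0.0,"az":0.1},{"grip":0.0,"dx":-0.0005,"dy":0.0,"dz":0.0,"ax":0.0,"ay":0.0,"az":0.0},{"grip":0.0,"dx":-0.0005,"dy":0.0,"dz":-0.0003,"ax":0.0,"ay":0.0,"az":-0.13},{"grip":0.0,"dx":-0.0005,"dy":0.0,"dz":-0.0006,"ax":0.0,"ay":0.0,"az":-0.26},{"grip":0.0,"dx":-0.0005,"dy":0.0,"dz":-0.001,"ax":0.0,"ay":0.0,"az":-0.39},{"grip":0.0,"dx":-0.0005,"dy":0.0,"dz":-0.0014,"ax":0.0,"ay":0.0,"az":-0.52},{"grip":0.0,"dx":-0.0005,"dy":0.0,"dz":-0.0018,"ax":0.0,"ay":0.0,"az":-0.65},{"grip":0.0,"dx":-0.0005,"dy":0.0,"dz":-0.0022,"ax":0.0,"ay":0.0,"az":-0.78},{"grip":0.0,"dx":-0.0005,"dy":0.0,"dz":-0.0026,"ax":0.0,"ay":0.0,"az":-0.91},{"grip":0.0,"dx":-0.0005,"dy":0.0,"dz":-0.003,"ax":0.0,"ay":0.0,"az":-1.04},{"grip":0.0,"dx":-0.0005,"dy":0.0,"dz":-0.003,"ax":0.0,"ay":0.0,"az":-1.17}]'
```

```text
t: 9.3
position: [624.9, -42.3, 98.7]
eef_rot: [[0.854, -0.521, 0.002], [-0.521, -0.854, -0.002], [0.003, 0.0, -1.0]]
wrist_force: [-2.9, -2.1, 7.1]
grip_width: 57.5
grip_force: 65.6
```

```bash
python3 -m creep '[{"grip":0.0,"dx":-0.0007,"dy":-0.0005,"dz":0.0,"ax":0.0,"ay":0.0,"az":0.14},{"grip":0.0,"dx":-0.0007,"dy":-0.0005,"dz":0.0,"ax":0.0,"ay":0.0,"az":0.28},{"grip":0.0,"dx":-0.0007,"dy":-0.0005,"dz":0.0,"ax":0.0,"ay":0.0,"az":0.42},{"grip":0.0,"dx":-0.0007,"dy":-0.0005,"dz":0.0,"ax":0.0,"ay":0.0,"az":0.56},{"grip":0.0,"dx":-0.0007,"dy":-0.0005,"dz":0.0,"ax":0.0,"ay":0.0,"az":0.7},{"grip":0.0,"dx":-0.0007,"dy":-0.0005,"dz":0.0,"ax":0.0,"ay":0.0,"az":0.84},{"grip":0.0,"dx":-0.0007,"dy":-0.0005,"dz":0.0,"ax":0.0,"ay":0.0,"az":0.98}]'
```

```text
t: 10.0
position: [625.1, -41.9, 99.0]
eef_rot: [[0.905, 0.425, 0.005], [0.425, -0.905, 0.001], [0.005, 0.001, -1.0]]
wrist_force: [-0.4, 1.1, 5.7]
grip_width: 57.0
grip_force: 65.5
```

```bash
python3 -m creep '[{"grip":0.0,"dx":0.0,"dy":0.0,"dz":-0.0003,"ax":0.0,"ay":0.0,"az":-0.14},{"grip":0.0,"dx":0.0,"dy":0.0,"dz":-0.0006,"ax":0.0,"ay":0.0,"az":-0.28},{"grip":0.0,"dx":0.0,"dy":0.0,"dz":-0.001,"ax":0.0,"ay":0.0,"az":-0.42},{"grip":0.0,"dx":0.0,"dy":0.0,"dz":-0.0015,"ax":0.0,"ay":0.0,"az":-0.56},{"grip":0.0,"dx":0.0,"dy":0.0,"dz":-0.002,"ax":0.0,"ay":0.0,"az":-0.7},{"grip":0.0,"dx":0.0,"dy":0.0,"dz":-0.002,"ax":0.0,"ay":0.0,"az":-0.84}]'
python3 - <<'E'
from h import *
p,d=shot('side','s4'); cv2.imwrite('pics/s4c.png',cv2.resize(p[190:320,180:330],None,fx=5,fy=4.5,interpolation=cv2.INTER_CUBIC)[:,:,::-1])
E
```

```text
t: 10.6
position: [624.9, -42.4, 97.3]
eef_rot: [[0.918, -0.397, 0.004], [-0.397, -0.918, -0.001], [0.004, -0.0, -1.0]]
wrist_force: [-1.1, -1.3, 6.7]
grip_width: 57.4
grip_force: 65.7
```

View pics/s4c.png

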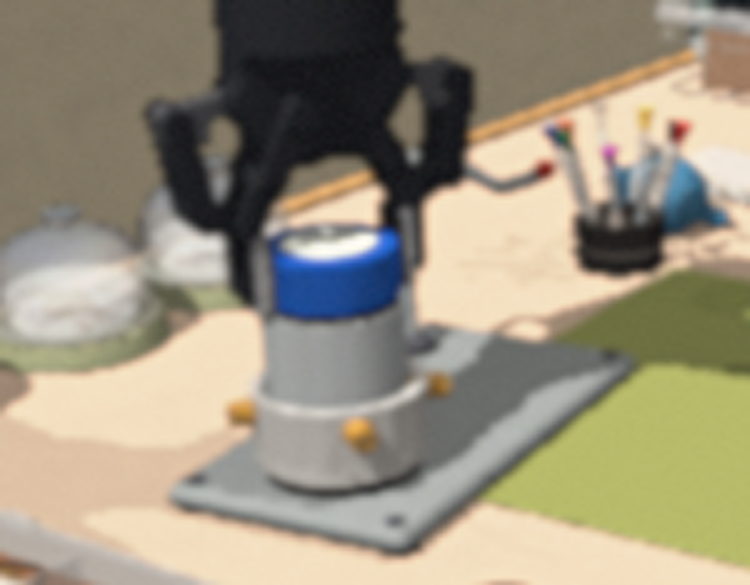

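The picture shows the canister upright in the holder (cap bottom near row 318, rim front near row 412), and the holder has sunk only about 1–2 mm. I'll carry on.

```bash
python3 - <<'E'
from h import *
p,d=np.load('pics/s4.npz').values(); P=cloud('side',d); hsv=cv2.cvtColor(p,cv2.COLOR_RGB2HSV)
near=np.hypot(P[...,0]-624,P[...,1]+42)<34
w=near&(p.min(2)>190)&(P[...,2]>90); b=near&(hsv[...,0]>100)&(hsv[...,0]<130)&(hsv[...,1]>150)
print('cap top z',w.sum(),np.nanmedian(P[w][:,2]),'blue z range',np.nanpercentile(P[b][:,2],[1,50,99]))
p,d=np.load('pics/side0.npz').values(); P=cloud('side',d); hsv=cv2.cvtColor(p,cv2.COLOR_RGB2HSV)
near=np.hypot(P[...,0]-477,P[...,1]+120)<34
w=near&(p.min(2)>190)&(P[...,2]>70);b=near&(hsv[...,0]>100)&(hsv[...,0]<130)&(hsv[...,1]>150)
print('initial',w.sum(),np.nanmedian(P[w][:,2]),np.nanpercentile(P[b][:,2],[1,50,99]))
E
python3 -m creep '[{"grip":0.0,"dx":0.0,"dy":0.0,"dz":0.0,"ax":0.0,"ay":0.0,"az":0.14},{"grip":0.0,"dx":0.0,"dy":0.0,"dz":-0.0003,"ax":0.0,"ay":0.0,"az":0.28},{"grip":0.0,"dx":0.0,"dy":0.0,"dz":-0.0006,"ax":0.0,"ay":0.0,"az":0.42},{"grip":0.0,"dx":0.0,"dy":0.0,"dz":-0.001,"ax":0.0,"ay":0.0,"az":0.56},{"grip":0.0,"dx":0.0,"dy":0.0,"dz":-0.0014,"ax":0.0,"ay":0.0,"az":0.7},{"grip":0.0,"dx":0.0,"dy":0.0,"dz":-0.0018,"ax":0.0,"ay":0.0,"az":0.84},{"grip":0.0,"dx":0.0,"dy":0.0,"dz":-0.002,"ax":0.0,"ay":0.0,"az":0.98}]'
```

```text
cap top z 51 132.48703766328043 blue z range [105.29189199 120.40049685 131.97059016]
initial 120 92.79925972580446 [66.65910127 80.98670453 92.32311903]
t: 11.35
position: [625.0, -41.9, 94.6]
eef_rot: [[0.837, 0.547, 0.005], [0.547, -0.837, 0.001], [0.005, 0.002, -1.0]]
wrist_force: [-0.4, 2.1, 3.9]
grip_width: 57.5
grip_force: 65.5
```

```bash
python3 -m creep '[{"grip":0.0,"dx":0.0,"dy":0.0,"dz":0.0,"ax":0.0,"ay":0.0,"az":-0.14},{"grip":0.0,"dx":0.0,"dy":0.0,"dz":-0.0004,"ax":0.0,"ay":0.0,"az":-0.28},{"grip":0.0,"dx":0.0,"dy":0.0,"dz":-0.0008,"ax":0.0,"ay":0.0,"az":-0.42},{"grip":0.0,"dx":0.0,"dy":0.0,"dz":-0.0012,"ax":0.0,"ay":0.0,"az":-0.56},{"grip":0.0,"dx":0.0,"dy":0.0,"dz":-0.0016,"ax":0.0,"ay":0.0,"az":-0.7},{"grip":0.0,"dx":0.0,"dy":0.0,"dz":-0.002,"ax":0.0,"ay":0.0,"az":-0.84},{"grip":0.0,"dx":0.0,"dy":0.0,"dz":-0.0024,"ax":0.0,"ay":0.0,"az":-0.98}]'
```

```text
t: 12.05
position: [624.2, -42.5, 90.8]
eef_rot: [[0.918, -0.396, 0.003], [-0.396, -0.918, -0.002], [0.003, 0.0, -1.0]]
wrist_force: [1.3, -0.7, 0.1]
grip_width: 57.5
grip_force: 65.4
```

```bash
python3 -m creep '[{"grip":0.0,"dx":0.0,"dy":0.0,"dz":0.0,"ax":0.0,"ay":0.0,"az":0.14},{"grip":0.0,"dx":0.0,"dy":0.0,"dz":-0.0004,"ax":0.0,"ay":0.0,"az":0.28},{"grip":0.0,"dx":0.0,"dy":0.0,"dz":-0.0008,"ax":0.0,"ay":0.0,"az":0.42},{"grip":0.0,"dx":0.0,"dy":0.0,"dz":-0.0012,"ax":0.0,"ay":0.0,"az":0.56},{"grip":0.0,"dx":0.0,"dy":0.0,"dz":-0.0016,"ax":0.0,"ay":0.0,"az":0.7},{"grip":0.0,"dx":0.0,"dy":0.0,"dz":-0.002,"ax":0.0,"ay":0.0,"az":0.84},{"grip":0.0,"dx":0.0,"dy":0.0,"dz":-0.002,"ax":0.0,"ay":0.0,"az":0.98}]'
```

```text
t: 12.75
position: [624.4, -41.6, 88.5]
eef_rot: [[0.837, 0.547, 0.004], [0.547, -0.837, 0.002], [0.004, 0.001, -1.0]]
wrist_force: [2.6, 2.5, -1.9]
grip_width: 57.6
grip_force: 65.3
```

```bash
python3 -m creep '[{"grip":0.0,"dx":0.0,"dy":0.0,"dz":0.0,"ax":0.0,"ay":0.0,"az":-0.14},{"grip":0.0,"dx":0.0,"dy":0.0,"dz":-0.0004,"ax":0.0,"ay":0.0,"az":-0.28},{"grip":0.0,"dx":0.0,"dy":0.0,"dz":-0.0008,"ax":0.0,"ay":0.0,"az":-0.42},{"grip":0.0,"dx":0.0,"dy":0.0,"dz":-0.0012,"ax":0.0,"ay":0.0,"az":-0.56},{"grip":0.0,"dx":0.0,"dy":0.0,"dz":-0.0016,"ax":0.0,"ay":0.0,"az":-0.7},{"grip":0.0,"dx":0.0,"dy":0.0,"dz":-0.002,"ax":0.0,"ay":0.0,"az":-0.84}]'
```

```text
t: 13.35
position: [625.0, -42.6, 87.7]
eef_rot: [[0.965, -0.264, 0.005], [-0.264, -0.965, -0.002], [0.005, 0.001, -1.0]]
wrist_force: [0.8, -0.7, 3.4]
grip_width: 57.8
grip_force: 65.6
```

```bash
python3 -m creep '[{"grip":0.0,"dx":0.0,"dy":0.0,"dz":-0.0003,"ax":0.0,"ay":0.0,"az":0.14},{"grip":0.0,"dx":0.0,"dy":0.0,"dz":-0.0006,"ax":0.0,"ay":0.0,"az":0.28},{"grip":0.0,"dx":0.0,"dy":0.0,"dz":-0.001,"ax":0.0,"ay":0.0,"az":0.42},{"grip":0.0,"dx":0.0,"dy":0.0,"dz":-0.001,"ax":0.0,"ay":0.0,"az":0.56}]'
```

```text
t: 13.75
position: [624.5, -41.9, 86.8]
eef_rot: [[0.956, 0.294, 0.003], [0.294, -0.956, 0.001], [0.004, 0.0, -1.0]]
wrist_force: [-0.8, 1.1, 5.3]
grip_width: 57.5
grip_force: 65.8
```

Force now rises at the spring's own 2 N/mm, so the canister is on the floor. I'll give it one more gentle press with twist, then open.

```bash
python3 -m creep '[{"grip":0.0,"dx":0.0,"dy":0.0,"dz":-0.0005,"ax":0.0,"ay":0.0,"az":-0.14},{"grip":0.0,"dx":0.0,"dy":0.0,"dz":-0.0012,"ax":0.0,"ay":0.0,"az":-0.28},{"grip":0.0,"dx":0.0,"dy":0.0,"dz":-0.0012,"ax":0.0,"ay":0.0,"az":-0.42},{"grip":0.0,"dx":0.0,"dy":0.0,"dz":-0.0012,"ax":0.0,"ay":0.0,"az":-0.28},{"grip":0.0,"dx":0.0,"dy":0.0,"dz":-0.0012,"ax":0.0,"ay":0.0,"az":-0.14},{"grip":0.0,"dx":0.0,"dy":0.0,"dz":-0.0012,"ax":0.0,"ay":0.0,"az":0.0},{"grip":0.0,"dx":0.0,"dy":0.0,"dz":-0.0012,"ax":0.0,"ay":0.0,"az":0.0}]'
```

```text
t: 14.45
position: [624.7, -42.1, 86.1]
eef_rot: [[0.956, 0.295, 0.004], [0.295, -0.956, -0.0], [0.004, 0.001, -1.0]]
wrist_force: [-0.8, 1.8, 6.3]
grip_width: 57.8
grip_force: 66.0
```

```bash
python3 -m creep '[{"grip":1.0,"dx":0.0,"dy":0.0,"dz":0.0,"ax":0.0,"ay":0.0,"az":0.0},{"grip":1.0,"dx":0.0,"dy":0.0,"dz":0.0,"ax":0.0,"ay":0.0,"az":0.0},{"grip":1.0,"dx":0.0,"dy":0.0,"dz":0.0,"ax":0.0,"ay":0.0,"az":0.0},{"grip":1.0,"dx":0.0,"dy":0.0,"dz":0.0,"ax":0.0,"ay":0.0,"az":0.0},{"grip":1.0,"dx":0.0,"dy":0.0,"dz":0.0,"ax":0.0,"ay":0.0,"az":0.0},{"grip":1.0,"dx":0.0,"dy":0.0,"dz":0.0,"ax":0.0,"ay":0.0,"az":0.0}]'
```

```text
t: 15.05
position: [622.9, -42.1, 83.0]
eef_rot: [[0.957, 0.291, -0.0], [0.291, -0.957, 0.0], [-0.0, -0.0, -1.0]]
wrist_force: [1.0, -0.3, -0.3]
grip_width: 85.0
grip_force: 0.0
```

```bash
python3 -m creep '[{"grip":1.0,"dx":0.0,"dy":0.0,"dz":0.02,"ax":0.0,"ay":0.0,"az":0.0},{"grip":1.0,"dx":0.0,"dy":0.0,"dz":0.06,"ax":0.0,"ay":0.0,"az":0.0},{"grip":1.0,"dx":0.0,"dy":0.0,"dz":0.1,"ax":0.0,"ay":0.0,"az":0.0},{"grip":1.0,"dx":0.0,"dy":0.0,"dz":0.15,"ax":0.0,"ay":0.0,"az":0.0},{"grip":1.0,"dx":-0.02,"dy":-0.04,"dz":0.15,"ax":0.0,"ay":0.0,"az":0.0},{"grip":1.0,"dx":-0.045,"dy":-0.08,"dz":0.15,"ax":0.0,"ay":0.0,"az":0.0},{"grip":1.0,"dx":-0.07,"dy":-0.12,"dz":0.15,"ax":0.0,"ay":0.0,"az":0.0},{"grip":1.0,"dx":-0.095,"dy":-0.16,"dz":0.15,"ax":0.0,"ay":0.0,"az":0.0},{"grip":1.0,"dx":-0.12,"dy":-0.2,"dz":0.15,"ax":0.0,"ay":0.0,"az":0.01},{"grip":1.0,"dx":-0.139,"dy":-0.233,"dz":0.15,"ax":0.0,"ay":0.0,"az":0.01},{"grip":1.0,"dx":-0.139,"dy":-0.233,"dz":0.15,"ax":0.0,"ay":0.0,"az":0.01},{"grip":1.0,"dx":-0.139,"dy":-0.233,"dz":0.15,"ax":0.0,"ay":0.0,"az":0.01}]'
python3 - <<'E'
from h import *
a,_=shot('side','s5'); b,_=shot('top','t5')
A=cv2.resize(a[190:320,180:380],(800,520),interpolation=cv2.INTER_CUBIC); cv2.imwrite('pics/s5c.png',A[:,:,::-1])
p,d=np.load('pics/s5.npz').values(); P=cloud('side',d); hsv=cv2.cvtColor(p,cv2.COLOR_RGB2HSV)
near=np.hypot(P[...,0]-624,P[...,1]+42)<34
w=near&(p.min(2)>190)&(P[...,2]>85); b=near&(hsv[...,0]>100)&(hsv[...,0]<130)&(hsv[...,1]>150)
print('side cap top z',w.sum(),np.nanmedian(P[w][:,2]),np.nanpercentile(P[b][:,2],[1,50,99]))
for t,xy in(('top0',(477,-120)),('t5',(624,-42))):
    p,d=np.load(f'pics/{t}.npz').values(); P=cloud('top',d); m=(np.hypot(P[...,0]-xy[0],P[...,1]-xy[1])<26)&(P[...,2]>70)&(P[...,2]<150); print(t,m.sum(),np.nanmedian(P[m],0))
E
```

```text
t: 16.25
position: [483.7, -275.6, 233.2]
eef_rot: [[0.954, 0.299, 0.0], [0.299, -0.954, 0.0], [0.0, -0.0, -1.0]]
wrist_force: [0.3, -0.5, -0.3]
grip_width: 85.4
grip_force: 0.0
side cap top z 112 123.14573556087723 [ 96.54794278 110.98288698 123.04168601]
top0 603 [ 476.85810705 -119.71674032   90.25425334]
t5 597 [623.80982455 -42.42471991 120.49104033]
```

View pics/s5c.png

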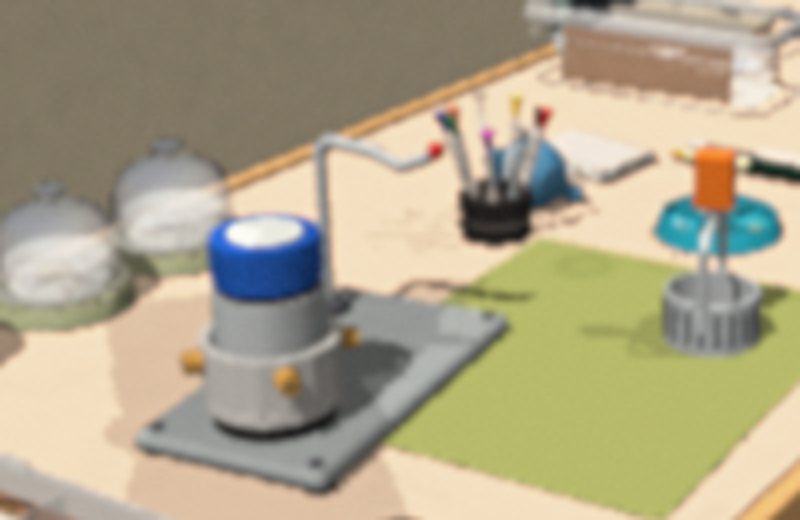

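The canister sits home and upright: its top rose by 30 mm, which is the floor height less the roughly 2 mm mat it first stood on. The basket still stands on its mat with the orange grip at crop (715,180). Now I'll grasp it.

```bash
python3 -m creep '[{"grip":1.0,"dx":0.0,"dy":0.0,"dz":-0.045,"ax":0.0,"ay":0.0,"az":0.0},{"grip":1.0,"dx":0.0,"dy":0.0,"dz":-0.08,"ax":0.0,"ay":0.0,"az":0.0},{"grip":1.0,"dx":0.0,"dy":0.0,"dz":-0.105,"ax":0.0,"ay":0.0,"az":0.0},{"grip":1.0,"dx":0.0,"dy":0.0,"dz":-0.125,"ax":0.0,"ay":0.0,"az":0.0},{"grip":1.0,"dx":0.0,"dy":0.0,"dz":-0.14,"ax":0.0,"ay":0.0,"az":0.0},{"grip":1.0,"dx":0.0,"dy":0.0,"dz":-0.145,"ax":0.0,"ay":0.0,"az":0.0},{"grip":1.0,"dx":0.0,"dy":0.0,"dz":-0.145,"ax":0.0,"ay":0.0,"az":0.0},{"grip":0.4,"dx":0.0,"dy":0.0,"dz":-0.145,"ax":0.0,"ay":0.0,"az":0.0},{"grip":0.0,"dx":0.0,"dy":0.0,"dz":-0.145,"ax":0.0,"ay":0.0,"az":0.0},{"grip":0.0,"dx":0.0,"dy":0.0,"dz":-0.145,"ax":0.0,"ay":0.0,"az":0.0},{"grip":0.0,"dx":0.0,"dy":0.0,"dz":-0.145,"ax":0.0,"ay":0.0,"az":0.0},{"grip":0.0,"dx":0.0,"dy":0.0,"dz":-0.145,"ax":0.0,"ay":0.0,"az":0.0},{"grip":0.0,"dx":0.0,"dy":0.0,"dz":-0.145,"ax":0.0,"ay":0.0,"az":0.0},{"grip":0.0,"dx":0.0,"dy":0.0,"dz":-0.145,"ax":0.0,"ay":0.0,"az":0.0},{"grip":0.0,"dx":0.0,"dy":0.0,"dz":-0.145,"ax":0.0,"ay":0.0,"az":0.0},{"grip":0.0,"dx":0.0,"dy":0.0,"dz":-0.145,"ax":0.0,"ay":0.0,"az":0.0}]'
```

```text
t: 17.95
position: [484.3, -275.5, 88.7]
eef_rot: [[0.954, 0.301, 0.001], [0.301, -0.954, -0.001], [0.0, 0.001, -1.0]]
wrist_force: [-0.0, -1.0, 2.6]
grip_width: 13.5
grip_force: 59.1
```

```bash
python3 -m creep '[{"grip":0.0,"dx":0.0,"dy":0.0,"dz":0.02,"ax":0.0,"ay":0.0,"az":0.0},{"grip":0.0,"dx":0.0,"dy":0.0,"dz":0.05,"ax":0.0,"ay":0.0,"az":0.0},{"grip":0.0,"dx":0.01,"dy":0.01,"dz":0.068,"ax":0.0,"ay":0.0,"az":-0.04},{"grip":0.0,"dx":0.03,"dy":0.035,"dz":0.068,"ax":0.0,"ay":0.0,"az":-0.08},{"grip":0.0,"dx":0.055,"dy":0.063,"dz":0.068,"ax":0.0,"ay":0.0,"az":-0.12},{"grip":0.0,"dx":0.072,"dy":0.082,"dz":0.068,"ax":0.0,"ay":0.0,"az":-0.138},{"grip":0.0,"dx":0.081,"dy":0.0916,"dz":0.068,"ax":0.0,"ay":0.0,"az":-0.138},{"grip":0.0,"dx":0.081,"dy":0.0916,"dz":0.068,"ax":0.0,"ay":0.0,"az":-0.138},{"grip":0.0,"dx":0.081,"dy":0.0916,"dz":0.068,"ax":0.0,"ay":0.0,"az":-0.138},{"grip":0.0,"dx":0.081,"dy":0.0916,"dz":0.068,"ax":0.0,"ay":0.0,"az":-0.138}]'
python3 - <<'E'
from h import *
a,_=shot('side','s6'); b,_=shot('top','t6')
A=cv2.resize(a[190:300,220:380],(800,550),interpolation=cv2.INTER_CUBIC); cv2.imwrite('pics/s6c.png',A[:,:,::-1])
# ball: triangulate from the first pictures (no arm in the way)
def red(t,b):
    p=np.load(f'pics/{t}.npz')['p']; h=cv2.cvtColor(p,cv2.COLOR_RGB2HSV); m=((h[...,0]<6)|(h[...,0]>172))&(h[...,1]>140)&(h[...,2]>80); v,u=np.nonzero(m[b[1]:b[3],b[0]:b[2]]); return [[u.mean()+b[0],v.mean()+b[1]]],len(u)
rt,n1=red('top0',(325,180,350,210)); rs,n2=red('side0',(282,222,294,234)); print(rt,n1,rs,n2)
o1,d1=ray('top',rt); o2,d2=ray('side',rs); d1,d2=d1[0],d2[0]
s=np.linalg.lstsq(np.c_[d1,-d2],o2-o1,rcond=None)[0]; print('ball',o1+d1*s[0],o2+d2*s[1])
E
```

```text
t: 18.95
position: [564.2, -184.3, 155.9]
eef_rot: [[0.986, 0.166, -0.001], [0.166, -0.986, 0.0], [-0.001, -0.0, -1.0]]
wrist_force: [-0.6, -0.5, -1.5]
grip_width: 13.2
grip_force: 58.6
[[np.float64(339.0), np.float64(194.5)]] 16 [[np.float64(288.5), np.float64(227.0)]] 6
ball [ 611.20811446 -175.51173267  130.70842993] [ 611.25785318 -175.47726712  130.71855688]
```

View pics/s6c.png

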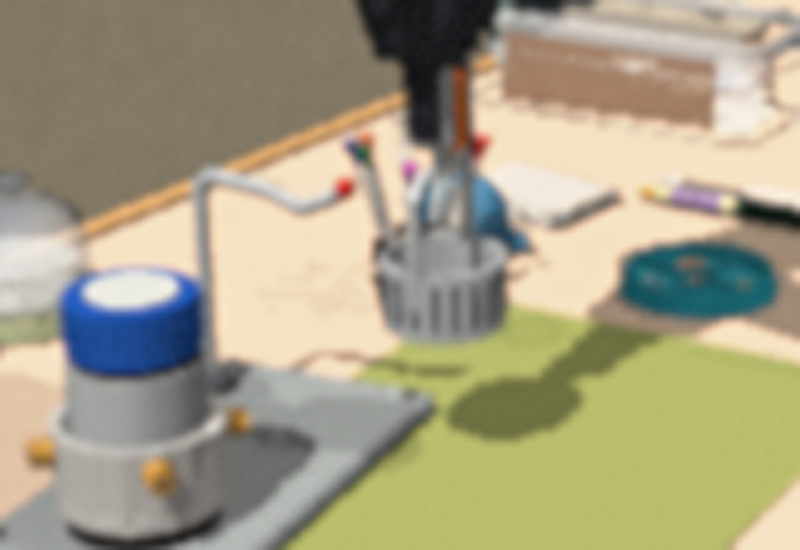

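The basket hangs level at (445,280) and lines up with the ball tip at (345,187). Ball triangulated at (611,-175.5), so the saddle is at about (634.5,-172). I'll thread the hook through the window.

```bash
python3 -m creep '[{"grip":0.0,"dx":0.010,"dy":0.0017,"dz":0.0,"ax":0.0,"ay":0.0,"az":0.0},{"grip":0.0,"dx":0.0225,"dy":0.0037,"dz":0.0,"ax":0.0,"ay":0.0,"az":0.0},{"grip":0.0,"dx":0.035,"dy":0.0058,"dz":0.0,"ax":0.0,"ay":0.0,"az":0.0},{"grip":0.0,"dx":0.0475,"dy":0.0079,"dz":0.0,"ax":0.0,"ay":0.0,"az":0.0},{"grip":0.0,"dx":0.06,"dy":0.01,"dz":0.0,"ax":0.0,"ay":0.0,"az":0.0},{"grip":0.0,"dx":0.0695,"dy":0.0117,"dz":0.0,"ax":0.0,"ay":0.0,"az":0.0},{"grip":0.0,"dx":0.0695,"dy":0.0117,"dz":0.0,"ax":0.0,"ay":0.0,"az":0.0},{"grip":0.0,"dx":0.0695,"dy":0.0117,"dz":0.0,"ax":0.0,"ay":0.0,"az":0.0}]'
```

```text
t: 19.85
position: [634.6, -171.7, 155.9]
eef_rot: [[0.986, 0.167, -0.001], [0.167, -0.986, 0.0], [-0.001, -0.0, -1.0]]
wrist_force: [-0.5, 0.2, -0.8]
grip_width: 13.3
grip_force: 58.7
```

```bash
python3 -m creep '[{"grip":0.0,"dx":0.0,"dy":0.0,"dz":-0.006,"ax":0.0,"ay":0.0,"az":0.0},{"grip":0.0,"dx":0.0,"dy":0.0,"dz":-0.012,"ax":0.0,"ay":0.0,"az":0.0},{"grip":0.0,"dx":0.0,"dy":0.0,"dz":-0.016,"ax":0.0,"ay":0.0,"az":0.0},{"grip":0.0,"dx":0.0,"dy":0.0,"dz":-0.019,"ax":0.0,"ay":0.0,"az":0.0},{"grip":0.0,"dx":0.0,"dy":0.0,"dz":-0.019,"ax":0.0,"ay":0.0,"az":0.0}]'
python3 - <<'E'
from h import *
a,_=shot('side','s7'); cv2.imwrite('pics/s7c.png',cv2.resize(a[190:300,200:340],(800,600),interpolation=cv2.INTER_CUBIC)[:,:,::-1])
E
```

```text
t: 20.35
position: [634.0, -171.8, 136.3]
eef_rot: [[0.986, 0.167, -0.001], [0.167, -0.986, 0.0], [-0.001, -0.001, -1.0]]
wrist_force: [-1.0, -0.6, -2.0]
grip_width: 13.2
grip_force: 58.7
```

View pics/s7c.png

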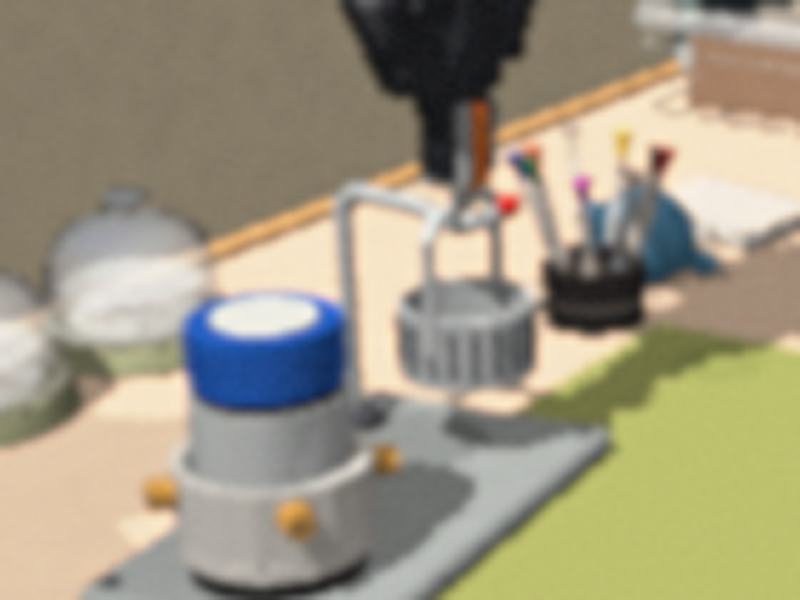

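The bail is over the hook wire near (465,215), between the post and the red ball. I'll lower the last few mm.

```bash
python3 -m creep '[{"grip":0.0,"dx":0.0,"dy":0.0,"dz":-0.001,"ax":0.0,"ay":0.0,"az":0.0},{"grip":0.0,"dx":0.0,"dy":0.0,"dz":-0.002,"ax":0.0,"ay":0.0,"az":0.0},{"grip":0.0,"dx":0.0,"dy":0.0,"dz":-0.003,"ax":0.0,"ay":0.0,"az":0.0},{"grip":0.0,"dx":0.0,"dy":0.0,"dz":-0.004,"ax":0.0,"ay":0.0,"az":0.0},{"grip":0.0,"dx":0.0,"dy":0.0,"dz":-0.004,"ax":0.0,"ay":0.0,"az":0.0},{"grip":0.0,"dx":0.0,"dy":0.0,"dz":-0.004,"ax":0.0,"ay":0.0,"az":0.0}]'
```

```text
t: 21.0
position: [635.0, -171.9, 134.0]
eef_rot: [[0.986, 0.167, 0.001], [0.167, -0.986, -0.0], [0.001, 0.001, -1.0]]
wrist_force: [-0.4, 1.2, 3.2]
grip_width: 13.2
grip_force: 59.2
```

It is resting on the hook. Now I'll open and rise.

```bash
python3 -m creep '[{"grip":0.0,"dx":0.0,"dy":0.0,"dz":0.001,"ax":0.0,"ay":0.0,"az":0.0},{"grip":0.25,"dx":0.0,"dy":0.0,"dz":0.001,"ax":0.0,"ay":0.0,"az":0.0},{"grip":0.4,"dx":0.0,"dy":0.0,"dz":0.001,"ax":0.0,"ay":0.0,"az":0.0},{"grip":0.6,"dx":0.0,"dy":0.0,"dz":0.001,"ax":0.0,"ay":0.0,"az":0.0},{"grip":0.6,"dx":0.0,"dy":0.0,"dz":0.001,"ax":0.0,"ay":0.0,"az":0.0},{"grip":0.6,"dx":0.0,"dy":0.0,"dz":0.001,"ax":0.0,"ay":0.0,"az":0.0}]'
```

```text
t: 21.6
position: [634.5, -171.8, 134.1]
eef_rot: [[0.986, 0.167, -0.0], [0.167, -0.986, 0.0], [-0.0, -0.0, -1.0]]
wrist_force: [0.6, -0.0, 0.3]
grip_width: 51.4
grip_force: 0.0
```

```bash
python3 -m creep '[{"grip":0.6,"dx":0.0,"dy":0.0,"dz":0.015,"ax":0.0,"ay":0.0,"az":0.0},{"grip":0.6,"dx":0.0,"dy":0.0,"dz":0.035,"ax":0.0,"ay":0.0,"az":0.0},{"grip":0.6,"dx":0.0,"dy":0.0,"dz":0.06,"ax":0.0,"ay":0.0,"az":0.0},{"grip":0.6,"dx":0.0,"dy":0.0,"dz":0.1,"ax":0.0,"ay":0.0,"az":0.0},{"grip":0.6,"dx":-0.04,"dy":-0.03,"dz":0.13,"ax":0.0,"ay":0.0,"az":0.0},{"grip":0.6,"dx":-0.08,"dy":-0.06,"dz":0.13,"ax":0.0,"ay":0.0,"az":0.0},{"grip":0.6,"dx":-0.12,"dy":-0.09,"dz":0.13,"ax":0.0,"ay":0.0,"az":0.0},{"grip":0.6,"dx":-0.15,"dy":-0.12,"dz":0.13,"ax":0.0,"ay":0.0,"az":0.0},{"grip":0.6,"dx":-0.15,"dy":-0.15,"dz":0.13,"ax":0.0,"ay":0.0,"az":0.0},{"grip":0.6,"dx":-0.15,"dy":-0.15,"dz":0.13,"ax":0.0,"ay":0.0,"az":0.0},{"grip":0.6,"dx":-0.15,"dy":-0.15,"dz":0.13,"ax":0.0,"ay":0.0,"az":0.0}]'
python3 - <<'E'
from h import *
a,_=shot('side','s8'); b,_=shot('top','t8')
A=cv2.resize(a[190:340,190:410],(440,300),interpolation=cv2.INTER_CUBIC); B=cv2.resize(b[130:310,150:500],(583,300),interpolation=cv2.INTER_CUBIC)
cv2.imwrite('pics/f.png',np.vstack([cv2.copyMakeBorder(A,0,0,0,143,cv2.BORDER_CONSTANT),B])[:,:,::-1])
E
```

```text
t: 22.7
position: [484.5, -322.3, 265.3]
eef_rot: [[0.986, 0.166, 0.001], [0.166, -0.986, -0.0], [0.001, 0.001, -1.0]]
wrist_force: [0.2, -0.3, 1.0]
grip_width: 51.2
grip_force: 0.0
```

View pics/f.png

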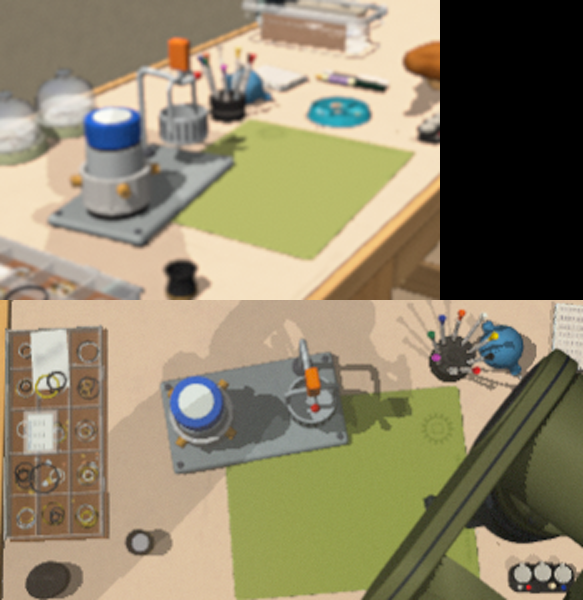

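The basket hangs free on the hook (grip at (180,52), cup at (183,125)) with the canister upright in the holder, and the bystanders haven't moved. I'll let it settle briefly and hand in.

```bash
python3 -m creep '[{"grip":0.6,"dx":0.0,"dy":0.0,"dz":0.0,"ax":0.0,"ay":0.0,"az":0.0},{"grip":0.6,"dx":0.0,"dy":0.0,"dz":0.0,"ax":0.0,"ay":0.0,"az":0.0},{"grip":0.6,"dx":0.0,"dy":0.0,"dz":0.0,"ax":0.0,"ay":0.0,"az":0.0},{"grip":0.6,"dx":0.0,"dy":0.0,"dz":0.0,"ax":0.0,"ay":0.0,"az":0.0},{"grip":0.6,"dx":0.0,"dy":0.0,"dz":0.0,"ax":0.0,"ay":0.0,"az":0.0}]' | head -2; python3 -c "
from bench import ticket; print(ticket.sign_off())"
```

```text
t: 23.3
position: [484.6, -321.6, 264.2]
the job is handed in; nothing more can be done
None
```

The job is handed in at 23.3 s: the canister was twisted fully home in the holder with an estimated 3 mm or less of spring travel, the basket hangs free on the hook, and the loupe, its case, the oil stand and the tray were left alone.

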